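# Clamp the pellet die with the eccentric lock

### The arm

A 6-joint arm with a two-finger parallel gripper is mounted at the origin on a cart in front of the work surface, level with it; the furniture and walls round the work are solid. World frame = base frame: x ahead of the robot, y to its left, z up, the work surface at z = 0. Lengths are in m, angles in rad, forces in N, time in s.
With the tool pointing down it reaches from about 0.425 to 0.95 m from the base axis. Payload 3.5 kg.
Tool frame: the origin (TCP) lies midway between the tips of the shut fingers; the grasp point (between the pads) lies 19 mm behind it (ctrl.pinch_z is the distance from the TCP to the grasp point, in m); z points along the fingers, y is the line along which they close (so a half turn about z gives the same grasp; the last joint's range is limited). The gripper opens to 85 mm and grips with 20 to 120 N. Pads are 22 mm wide; open, the fingers measure 114 mm over their backs; the gripper's body (76 mm by 85 mm) begins 54 mm behind the grasp point. The pads swing forward as they close: fully open they stand 13 mm farther back than shut.
Start: joints at [-1.271, 0.286, 1.577, -0, 1.279, -0.15], TCP at [0.294, -0.608, 0.231] pointing down, gripper open.
Joint ranges: [-2.77, 2.77], [-0.9, 2.22], [0.21, 2.48], [-1.53, 4.67], [0.24, 2.81], [-2.84, 2.84]. Speed limits (rad/s): [2.79, 2.79, 3.14, 3.14, 3.14, 3.14].

### API

Orientations are given as a unit quaternion [x, y, z, w].
In Python, from plant import get_state, viewer, sign_off, ctrl gives the robot as it stands. The module is installed in compiled form; this text tells all that it offers.
- The arm moves only by the shell command python3 -m handwheel 'ROWS' [FORCE]. ROWS is JSON, a list that holds one entry, the list of rows, each a list of 5 numbers: the finger opening in m, from 0 to 0.0854, then the shift along the tool's x, y, z in m, then the turn about the tool's z in degrees. In form: [[[claw, x, y, z, spin], ...]]. A call has 1 to 12 rows; each row shifts and turns the commanded pose from where the row before left it, along the tool's axes as they then stand; what a row does not reach is not made up. A row lasts 1/12 s, in which the tool goes at most 41.7 mm and 7.16 degrees, less where a joint would pass 70% of its speed; a pose out of reach is approached as far as the arm can. A call is refused whole if a number of a shift passes 0.0417 or a number of a turn 7.16, either way. A call with a gripper value outside its range is refused whole. The fingers move at their own pace and stop on an object; FORCE is the grip in N (left out, the last holds). Time passes only in rows, so rows that do not move let the fingers close. It gives the time, the measured TCP pose, the force, the opening and the grip force at its end, in the units of the state.
- get_state(): the state, without advancing time (a new reading comes with each control period).
- viewer.read_camera(name): name is "side" or "top"; returns the picture (420x560x3 uint8, blue, green, red); there is no depth.
- viewer.camera_params(name): a dict with "fov_y" (degrees; the focal length in pixels is half the picture's height over the tangent of half this angle, whatever the lens; pixels are square), "cx", "cy" (the principal point, pixels), "xyz" and "attitude" of the camera in the world. Camera axes: x right, y up, looking along -z (the intrinsics and any distortion apply to the point x, -y, -z); pixel columns grow to the right and rows downward; lengths in m; the calibration is good to about 2 mm. A picture is of the moment at which its call begins. camera_params takes no time and is no camera call.
- sign_off(): hands the job in; it is judged then, once.
Trained networks look in the newest picture that a camera, given by its name, has taken for a name from the list of things; names that differ only in an ending like _2 or _b are one class to them, and where a whole thing is asked for, a point or a joint stands for the part that bears it (a point fixed in the world has none). Each returns a list of dicts, best first, with "confidence" (0 to 1); they miss things now and then, are a little off and sometimes report something else, mostly with a low value. They report only what shows in the picture. A call takes as long as a camera call. They do not tell look-alikes from the thing itself.
- viewer.look_for(camera, name): "extent" ([left, top, width, height] as shares, 0 to 1, of the picture: columns of its width, rows of its height, round what is visible of it).
- viewer.outline_of(camera, name): "mask" (420x560 bool, what is visible of it) and "extent" ([left, top, width, height] as shares, 0 to 1, of the picture: columns of its width, rows of its height, round what is visible of it).
- viewer.pinpoint(camera, name): "xy" ([column, row] as shares, 0 to 1, of the picture: columns of its width, rows of its height: a listed point, or the origin of a listed thing).
The state is a dict: "time": time; "qpos": joint angles; "dq": joint speeds; "joint_efforts": joint torques, N m; "eef_pos": TCP position; "tcp_rot": TCP orientation; "contact_force": force on the tool from outside, world axes, zero at the start; "wrist_torque": the same for the moment, N m; "opening": opening from 0.0 (shut) to 1.0 (fully open); "finger_force": force on a finger pad.
Only numpy, scipy, OpenCV 4.12 (cv2) and the standard library are available. Lean on these libraries where they do the work, as an engineer would, in place of code of your own. Each camera call takes 0.05 s, during which the arm holds its last target. There are 200 camera calls.

### The job

Clamp the pellet die in the die clamp: swing the cam lever from its locked side right round to its other stop, so that the eccentric stands at its low point, push the slide forward by its upright push plate until the jaw has seated the die fully home in the V-block, then swing the lever back to its locked stop so that the cam holds the jaw tight on the die. Do it all with closed fingertips or the outside of the fingers: grasp and lift nothing, let only the jaw move the die (never touch it yourself), and do not force the slide against the cam while it is locked. Leave the spanner, hex key set, vial and cell holder round the clamp as they are.

Things in the scene. Friction and masses are not known exactly. Their poses are not given: they have to be found in the camera images.
- fixture: Die clamp, a heavy metal fixture standing fixed on the worktop; base plate 220 (x) x 128 (y) x 14 mm high. Origin: centre of the underside. Its x axis is the way the slide is pushed (forward, away from the robot), y to the left, z up. The slide runs along the line y = -14 mm on two rails, tops 26 mm high; in front of them is a steel seat plate, also 26 mm high, where the die stands.
- die_seat (a point): Where the centre of the die's underside lies when the die is home in the V-block: fixture x = 64, y = -14, z = 26 mm. The fixed V-block is at the front end of the clamp (y from -50 to 22 mm, top 51 mm high), its 90 degree V open to the back.
- pellet_die: Loose steel pellet die of 0.7 kg, upright: a round foot 49 mm in diameter, a body 40 mm in diameter and a plunger knob on top, 68 mm high in all. It stands on the seat plate between jaw and V-block, up to 18 mm short of the V and a few mm off its middle. Origin: centre of its underside.
- carriage: The slide with all on it: the push plate at its rear; a steel jaw block at its front (52 mm wide in y, 27 to 52 mm above the worktop) with a flat front face that pushes the die into the V, spring-backed (gives from 10 N on, 5 N per mm, 3.5 mm at most); and under an ear at its left side the follower roller, 12 mm in diameter, level with the cam. Its origin is the fixture's when the slide reads 0.
- push_face (a point): Centre of the back face of the slide's push plate, the upright plate at the rear end of the slide: 44 mm wide in y, 9 mm thick, from 36 to 74 mm above the worktop, free air behind it. This point is 56 mm above the worktop, at fixture x = -104 (slide at 0), y = -14 mm. Push here along fixture +x.
- slide (a joint): Slide position along fixture x in m: 0 is fully back, growing forward. Starts at 0 to 0.009 and stays where it is left; it takes 3 N to move, about 5 N with the die before it. With the cam locked it is blocked at about 0.015. At 0.0445 the jaw has the die home in the V; from there the force rises to 13 N, then the jaw's springs yield. Clamped by the cam it reads 0.0457; its end stop is 0.050.
- cam_lever (a joint): Lever angle in rad, 0 (locked stop: high point of the eccentric) to 1.65 (other stop: low point, the roller passes from 1.2 on); starts at 0 to 0.25. Grows counter-clockwise from above, swinging backward on the left of the slide; at 0 the lever points 0.873 rad from fixture +x toward +y. Stays where left; takes 5 N at the grip, 7 N over the last 0.4 rad as it clamps.
- lever_grip (a point): Middle of the black upright grip at the end of the lever: a round knob 16 mm in diameter, from 45 to 83 mm above the worktop, this point 68 mm above it and 72 mm from the pivot. The flat lever bar (12 mm wide, 38 to 46 mm above the worktop) runs from the grip to the pivot.
- cam_pivot (a point): Point on the upright axis about which lever and cam turn, 45 mm above the worktop; at x = -12, y = 36 mm in the fixture frame.
- cam: The eccentric with its lever: a steel disc 32 mm in diameter under the lever's hub, 28 to 37 mm above the worktop, its centre 6 mm off the pivot. Locked, it stops the roller of a slide that is still back; once the slide is home it stands behind the roller and presses it forward. Origin on the pivot axis at worktop height.
- spanner_adj: Loose adjustable spanner, 152 x 40 x 10 mm, lying to the right of the clamp. Bystander.
- hexkey_set: Loose folding hex key set, 88 x 32 x 24 mm, lying to the right of the clamp. Bystander.
- vial_1: Loose sample vial with black cap, 21 mm in diameter, 53 mm high, standing beyond the front end of the clamp. Bystander.
- cell_holder_3: Loose round cell holder, 28 mm in diameter, 10 mm high, lying beyond the front end of the clamp. Bystander.
There are look-alikes about, which are no part of the job. Leave any turquoise or yellow look-alike of the pellet_die alone.

How it is judged:
On the way, in this order (a step that is already met when the one before it is completed fails the run):
1. the cam lever has been turned so that the eccentric is at its low point (value of joint cam_lever above 1.35 rad), for 0.2 s.
2. with the cam still low, the slide has been pushed forward until the die is home (value of joint slide above 0.043 m and value of joint cam_lever above 1.1 rad and x of pellet_die in the frame of fixture above 0.0625 m), for 0.1 s.
At the end, for the whole second after the job is handed in: The lever is at its locked stop (within 0.15 rad), the slide is fully forward (past 44 mm), the die stands upright (within 0.05 rad) and at rest in the V (within 1.5 mm of its seated place), and the cam presses on the slide (over 5 N) and the jaw on the die (over 8 N) (value of joint cam_lever below 0.15 rad and value of joint slide above 0.044 m and x of pellet_die in the frame of fixture between 0.0625 and 0.0655 m and y of pellet_die in the frame of fixture between -0.0155 and -0.0125 m and angle between pellet_die's own z axis and vertical below 0.05 rad and contact force between carriage and pellet_die above 8 N and contact force between carriage and cam above 5 N and linear speed of pellet_die below 0.01 m/s); the robot touches nothing.
It fails at once if the die is lifted more than 6 mm off its seat or tipped over 0.15 rad (z of pellet_die in the frame of fixture above 0.032 m or angle between pellet_die's own z axis and vertical above 0.15 rad).
It fails at once if the robot touches the die itself (contact force between any of the arm, the fingers and pellet_die above 1 N).
It fails at once if the slide is forced against the cam (over 50 N) (contact force between carriage and cam above 50 N).
It fails at once if a bystander is moved more than 15 mm (distance of any of spanner_adj, hexkey_set, vial_1, cell_holder_3 from where it was at the start of the episode above 0.015 m).
It also fails if it takes over 61 s, if anything falls off the work surface, if the arm or the gripper's body presses on something with over 40 N, if the wrist force passes 120 N, or if a joint passes its speed limit or range.

## Working session

There is one attempt and no reset: what is moved stays moved. The work goes in short steps, Python scripts to look and compute and a shell command to move; the robot and the scene stay as the last step left them, time stands still between calls to the robot, and variables do not carry over. Pictures are saved under pics/ and viewed, at most 10 in all, crops included, and the job is handed in when it is done.

```bash
mkdir -p pics; python3 - <<'E'
from plant import get_state, viewer, ctrl
import cv2
s=get_state(); print(s['time'],s['eef_pos'],s['tcp_rot'],s['opening'],ctrl.pinch_z)
for c in ('side','top'):
    im=viewer.read_camera(c); cv2.imwrite(f'pics/{c}0.png',im)
    print(c,viewer.camera_params(c))
    for n in ('fixture','push_face','lever_grip','cam_pivot','die_seat','pellet_die'):
        print(n,[(round(r['xy'][0]*560,1),round(r['xy'][1]*420,1),round(r['confidence'],2)) for r in viewer.pinpoint(c,n)][:3])
E
```

```text
0.0 [ 0.29329546 -0.60719002  0.22990862] [ 9.74814043e-01  2.23015969e-01 -8.87879945e-05 -1.20471979e-03] 1.001243795217412 0.0187
side {'fov_y': 47.94690868986905, 'cx': 279.3867406406885, 'cy': 208.28708291454296, 'xyz': array([ 0.44369238, -0.99375989,  0.44647294]), 'attitude': array([ 0.52566879, -0.02324901, -0.05632894,  0.8485039 ])}
fixture [(288.4, 227.0, 0.76), (289.4, 228.5, 0.22)]
push_face [(243.7, 195.3, 0.67)]
lever_grip [(328.0, 181.9, 0.68), (290.9, 229.2, 0.36)]
cam_pivot [(295.6, 201.7, 0.86), (311.4, 228.7, 0.25)]
die_seat [(296.3, 222.0, 0.65), (313.3, 232.0, 0.61)]
pellet_die [(312.5, 227.3, 0.89), (177.1, 260.6, 0.89), (196.5, 222.4, 0.65)]
top {'fov_y': 56.416661216549144, 'cx': 278.3122518610663, 'cy': 209.3235094745225, 'xyz': array([ 0.37882785, -0.22555126,  0.90325463]), 'attitude': array([-0.06162403,  0.05542619,  0.71316624, -0.69607782])}
fixture [(269.1, 201.6, 0.83)]
push_face [(241.0, 237.2, 0.79)]
lever_grip [(243.6, 157.5, 0.69), (302.3, 239.6, 0.6)]
cam_pivot [(255.8, 189.8, 0.69)]
die_seat [(290.7, 181.0, 0.6)]
pellet_die [(248.2, 278.4, 0.88), (284.4, 183.0, 0.79), (305.8, 148.7, 0.72)]
```

```bash
cat > h.py <<'E'
import numpy as np
from plant import viewer
from scipy.spatial.transform import Rotation as R
def ray(c,u,v):
    p=viewer.camera_params(c); f=210/np.tan(np.radians(p['fov_y']/2))
    d=R.from_quat(p['attitude']).apply([(u-p['cx'])/f,-(v-p['cy'])/f,-1]); return p['xyz'],d
def at_z(c,u,v,z):
    o,d=ray(c,u,v); return o+d*(z-o[2])/d[2]
def tri(a,b):
    (o1,d1),(o2,d2)=ray('side',*a),ray('top',*b)
    s=np.linalg.lstsq(np.c_[d1,-d2],o2-o1,rcond=None)[0]
    p,q=o1+s[0]*d1,o2+s[1]*d2; return (p+q)/2,np.linalg.norm(p-q)
def proj(c,P):
    p=viewer.camera_params(c); f=210/np.tan(np.radians(p['fov_y']/2))
    q=R.from_quat(p['attitude']).inv().apply(np.array(P)-p['xyz'])
    return p['cx']+f*q[0]/-q[2], p['cy']-f*q[1]/-q[2]
E
python3 - <<'E'
from h import *
np.set_printoptions(precision=4,suppress=True)
S=dict(fix=(288.4,227),push=(243.7,195.3),grip=(328,181.9),piv=(295.6,201.7),seat=(313.3,232),die=(312.5,227.3))
T=dict(fix=(269.1,201.6),push=(241,237.2),grip=(243.6,157.5),piv=(255.8,189.8),seat=(290.7,181),die=(284.4,183))
Z=dict(fix=0,push=.056,grip=.068,piv=.045,seat=.026,die=.026)
for k in S: print(k,*tri(S[k],T[k]),'side',at_z('side',*S[k],Z[k])[:2],'top',at_z('top',*T[k],Z[k])[:2])
E
```

```text
fix [ 0.5483 -0.1984  0.0055] 0.0008020147450986903 side [ 0.55   -0.1883] top [ 0.5489 -0.1982]
push [ 0.4648 -0.1367  0.0507] 0.005971325219955215 side [ 0.4675 -0.1475] top [ 0.4613 -0.1374]
grip [ 0.6359 -0.1461  0.072 ] 0.0005971020619100357 side [ 0.6383 -0.1369] top [ 0.6369 -0.1457]
piv [ 0.5676 -0.1703  0.0452] 0.0008273928279364725 side [ 0.5673 -0.17  ] top [ 0.5681 -0.1703]
seat [ 0.5901 -0.2496  0.02  ] 0.004470236551220648 side [ 0.5857 -0.2608] top [ 0.5909 -0.2496]
die [ 0.5884 -0.2351  0.0213] 0.0013462730263541559 side [ 0.5875 -0.2433] top [ 0.5866 -0.235 ]
```

View pics/top0.png

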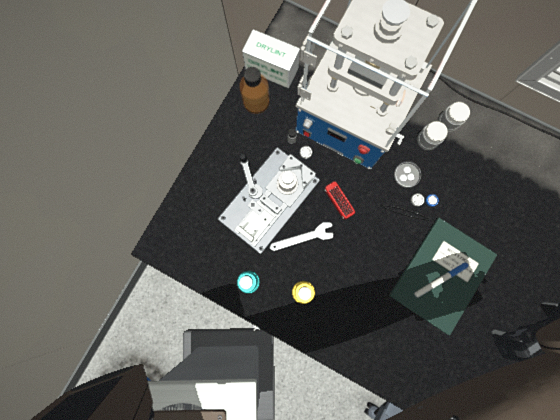

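View pics/side0.png

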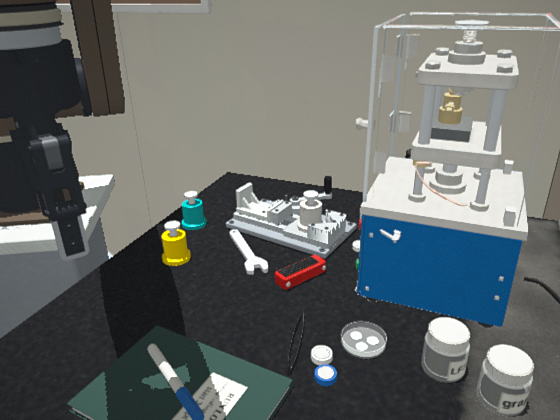

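The top view shows the clamp centred near (269,201), with the black grip at (243,158), the pivot at (255,190) and the steel die at (288,180). The push plate is near (238,232). In the side view the die is at (311,208) and the push plate at (244,195). The turquoise and yellow dies are look-alikes. Next I'll fit the fixture pose from the plate outline.

```bash
cat > fit.py <<'E'
from h import *
import cv2
from scipy.optimize import least_squares
np.set_printoptions(precision=4,suppress=True)
im=viewer.read_camera('top')
m=viewer.outline_of('top','fixture')[0]['mask'].astype('u1')
r=cv2.minAreaRect(np.argwhere(m)[:,::-1].astype('f4').reshape(-1,1,2)); print('rect',r)
def W(p,f): 
    c,s=np.cos(p[2]),np.sin(p[2]); return np.array([p[0]+c*f[0]-s*f[1],p[1]+s*f[0]+c*f[1],f[2]])
def render(p):
    a=np.zeros((420*4,560*4),'u1'); pts=[]
    for z in (0,.014):
        for x,y in ((-.11,-.064),(.11,-.064),(.11,.064),(-.11,.064)): pts.append(proj('top',W(p,(x,y,z))))
    for y in (-.05,.022):
      for x in (.1,): pts.append(proj('top',W(p,(x,y,.05))))
    h=cv2.convexHull((np.array(pts)*4).astype('i4')); cv2.fillPoly(a,[h],1)
    return cv2.resize(a.astype('f4'),(560,420),interpolation=cv2.INTER_AREA)
hull=cv2.convexHull(np.argwhere(m)[:,::-1].astype('i4'))
# base-only mask: colour-independent, just mask minus lever by opening
mo=cv2.morphologyEx(m,cv2.MORPH_CLOSE,np.ones((5,5)));mo=cv2.morphologyEx(mo,cv2.MORPH_OPEN,np.ones((15,15)))
from scipy.optimize import minimize
best=min((minimize(lambda q:np.abs(render([q[0],q[1],q[2]/5])-mo).sum(),[.5488,-.1982,5*y0],method='Nelder-Mead',options=dict(initial_simplex=[[.5488,-.1982,5*y0],[.56,-.1982,5*y0],[.5488,-.187,5*y0],[.5488,-.1982,5*y0+.3]],xatol=1e-4)) for y0 in (-.95,-.8,-.65)),key=lambda r:r.fun)
p=best.x*[1,1,.2]; print('pose',p,'err px',best.fun, mo.sum())
for k,f in dict(push=(-.104,-.014,.056),piv=(-.012,.036,.045),seat=(.064,-.014,.026)).items(): print(k,W(p,f),proj('top',W(p,f)),proj('side',W(p,f)))
v=im.copy(); big=cv2.resize(im[130:270,200:340],None,fx=4.2,fy=4.2,interpolation=cv2.INTER_CUBIC)
def d(f,col):
    q=(np.array(proj('top',W(p,f)))-[199.5,129.5])*4.2; cv2.circle(big,tuple(int(t) for t in q),3,col,-1)
for x in (-.11,.11):
  for y in (-.064,.064): d((x,y,.014),(0,0,255))
d((-.012,.036,.045),(0,255,0)); d((.064,-.014,.094),(255,0,0)); d((-.104,.008,.074),(255,0,255)); d((-.104,-.036,.074),(255,0,255))
for a in (0,.25): d((-.012+.072*np.cos(.873+a),.036+.072*np.sin(.873+a),.083),(0,255,255))
cv2.imwrite('pics/crop1.png',big)
E
python3 fit.py
```

```text
rect ((261.0189208984375, 191.67654418945312), (79.07169342041016, 97.45227813720703), 38.88449478149414)
pose [ 0.5521 -0.1992 -0.6854] err px 921.9375 4509
push [ 0.4627 -0.1442  0.056 ] (np.float64(244.16201899287722), np.float64(236.49253001840694)) (np.float64(241.1764449222884), np.float64(194.7855270415862))
piv [ 0.5656 -0.1638  0.045 ] (np.float64(252.92553254975255), np.float64(190.982023001758)) (np.float64(294.2664472970999), np.float64(200.4080410749115))
seat [ 0.5928 -0.2506  0.026 ] (np.float64(291.1146504601154), np.float64(180.2101496762632)) (np.float64(316.0732908519609), np.float64(228.98683618935564))
```

View pics/crop1.png

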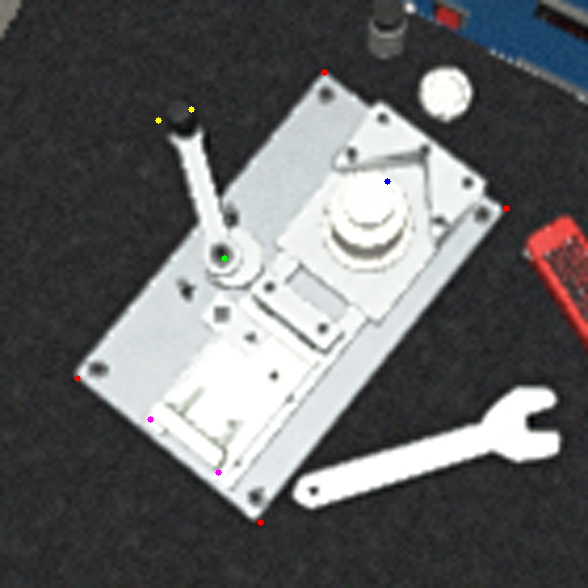

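The fit is good: the red corners lie on the plate corners and the green dot is on the hub. The grip reads about 0.07 rad, at world (0.635,-0.145). I'll move to its clockwise side, high up, with the fingers shut.

```bash
python3 -m handwheel '[[[0,0.0335,-0.0155,0,0],[0,0.0335,-0.0155,0,0],[0,0.0335,-0.0155,0,0],[0,0.0335,-0.0155,0,0],[0,0.0335,-0.0155,0,0],[0,0.0335,-0.0155,0,0],[0,0.0335,-0.0155,0,0],[0,0.0335,-0.0155,0,0],[0,0.0335,-0.0155,0,0],[0,0.0335,-0.0155,0,0],[0,0.0335,-0.0155,0,0],[0,0.0335,-0.0155,0,0]]]'
python3 -m handwheel '[[[0,0.0335,-0.0155,0,0],[0,0,0,0,-7.16],[0,0,0,0,-7.16],[0,0,0,0,-7.16],[0,0,0,0,-7.16],[0,0,0,0,-7.16],[0,0,0,0,-7.16],[0,0,0,0,-7.16],[0,0,0,0,-7.16],[0,0,0,0,-7.16],[0,0,0,0,-7.16],[0,0,0,0,-7.16]]]'
cat > rel.py <<'E'
import sys
from h import *
from plant import get_state
np.set_printoptions(precision=4,suppress=True)
P=[.5521,-.1992,-.6854]; piv=np.array([.5656,-.1638])
s=get_state(); x=s['eef_pos']; M=R.from_quat(s['tcp_rot']).as_matrix()
yaw=np.degrees(np.arctan2(M[1,0],M[0,0])); d=x[:2]-piv
c,sn=np.cos(P[2]),np.sin(P[2]); e=x[:2]-P[:2]
print('t',s['time'],'tcp',x,'yaw',yaw,'q6',s['qpos'][5],'F',s['contact_force'],'open',s['opening'])
print('polar r',np.hypot(*d),'lever-angle',np.arctan2(d[1],d[0])-P[2]-.873,'fixture xy',c*e[0]+sn*e[1],-sn*e[0]+c*e[1],'tilt',M[:,2])
if len(sys.argv)>2:
    g=np.array([float(v) for v in sys.argv[1:3]]); w=np.append(g-x[:2],0); print('to target in tool',M.T@w)
E
python3 rel.py 0.644 -0.179
```

```text
time: 1.8
eef_pos: [0.5756, -0.264, 0.2316]
tcp_rot: [0.975, 0.223, 0.0, 0.0]
contact_force: [-0.4, -0.7, -0.7]
opening: 0.0
finger_force: 0.0
time: 2.8
eef_pos: [0.5981, -0.237, 0.2314]
tcp_rot: [0.61, 0.793, 0.0, 0.0]
contact_force: [-0.2, -0.6, 0.1]
opening: 0.0
finger_force: 0.0
t 2.8 tcp [ 0.5981 -0.237   0.2314] yaw 104.88364822554955 q6 -0.7946301281089673 F [-0.2382 -0.6222  0.0703] open 0.0003799189685516507
polar r 0.08011815512876241 lever-angle -1.3411784557124955 fixture xy 0.059540432822725614 -0.00020349890677746896 tilt [ 0.0001 -0.     -1.    ]
to target in tool [0.0443 0.0593 0.    ]
```

```bash
python3 -m handwheel '[[[0,0.0148,0.0198,0,0],[0,0.0148,0.0198,0,0],[0,0.0148,0.0198,0,0],[0,0,0,0.029,0],[0,0,0,0.029,0],[0,0,0,0.029,0],[0,0,0,0.029,0],[0,0,0,0.029,0],[0,0,0,0.028,0],[0,0,0,0,0]]]'
python3 rel.py 0.635 -0.1454
python3 - <<'E'
from plant import viewer
import cv2
im=viewer.read_camera('top')
cv2.imwrite('pics/t2.png',cv2.resize(im[110:250,200:340],None,fx=4,fy=4,interpolation=cv2.INTER_CUBIC))
E
```

```text
time: 3.63
eef_pos: [0.6398, -0.1772, 0.0509]
tcp_rot: [0.612, 0.791, -0.002, -0.006]
contact_force: [-1.7, 0.9, -0.8]
opening: -0.003
finger_force: 0.0
t 3.6333 tcp [ 0.6398 -0.1772  0.0509] yaw 104.52603986008627 q6 -0.6761997509994333 F [-1.6652  0.873  -0.8141] open -0.0026878285870570763
polar r 0.07543669212242868 lever-angle -0.36555969798425914 fixture xy 0.053974658872289756 0.07260857374253242 tilt [-0.0118  0.0053 -0.9999]
to target in tool [0.032  0.0033 0.0002]
```

View pics/t2.png

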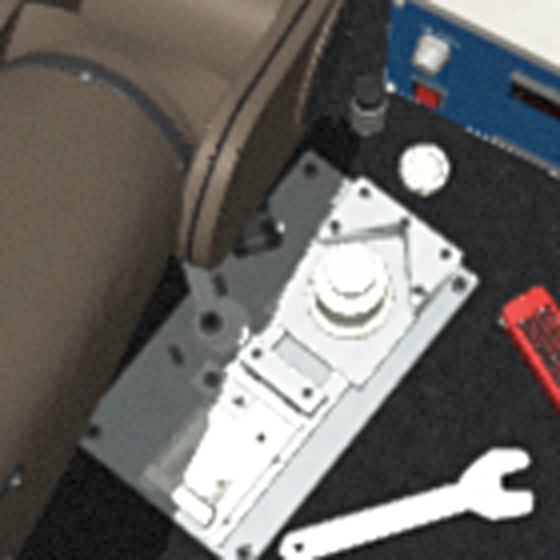

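The fingertip stands free on the clockwise side of the grip, at about (262,235) in the crop. I'll start sweeping the lever along its arc.

```bash
python3 -m handwheel '[[[0,0.006,0.001,0,3.5],[0,0.006,0.001,0,3.5],[0,0.0038,0.0004,0,-3],[0,0.0038,0.0004,0,-3],[0,0.0038,0.0004,0,-3],[0,0.0038,0.0004,0,-3],[0,0.0038,0.0004,0,-3],[0,0.0038,0.0004,0,-3],[0,0,0,0,0]]]'
python3 rel.py
```

```text
time: 4.43
eef_pos: [0.6436, -0.1461, 0.0623]
tcp_rot: [0.533, 0.846, 0.001, 0.005]
contact_force: [2.7, -2.9, -1.6]
opening: 0.002
finger_force: 1.9
t 4.4333 tcp [ 0.6436 -0.1461  0.0623] yaw 115.63840366860774 q6 -0.8232880122381276 F [ 2.747  -2.8676 -1.5983] open 0.002365572723878242
polar r 0.0799655538566983 lever-angle 0.03555485613797704 fixture xy 0.03721335519783257 0.09901285265510931 tilt [ 0.0096 -0.0047 -0.9999]
```

```bash
python3 -m handwheel '[[[0,0.0038,0.0002,0,-3],[0,0.0038,0.0002,0,-3],[0,0.0038,0.0002,0,-3],[0,0.0038,0.0002,0,-3],[0,0.0038,0.0002,0,-3],[0,0.0038,0.0002,0,-3],[0,0.0038,0.0002,0,-3],[0,0.0038,0.0002,0,-3],[0,0.0038,0.0002,0,-3],[0,0.0038,0.0002,0,-3],[0,0.0038,0.0002,0,-3],[0,0,0,0,0]]]'
python3 rel.py
```

```text
time: 5.43
eef_pos: [0.6197, -0.1124, 0.0635]
tcp_rot: [0.271, 0.963, 0.0, 0.007]
contact_force: [4.9, 0.1, 1.5]
opening: -0.001
finger_force: 1.9
t 5.4333 tcp [ 0.6197 -0.1124  0.0635] yaw 148.57120869271733 q6 -1.3644415099137248 F [4.9489 0.084  1.476 ] open -0.001210305913312182
polar r 0.07468302103778124 lever-angle 0.5721862952015113 fixture xy -0.0026000611873631604 0.11004536567064069 tilt [ 0.0128 -0.0027 -0.9999]
```

```bash
python3 -m handwheel '[[[0,0.0038,0.0007,0,-3],[0,0.0038,0.0007,0,-3],[0,0.0038,0.0007,0,-3],[0,0.0038,0.0007,0,-3],[0,0.0038,0.0007,0,-3],[0,0.0038,0.0007,0,-3],[0,0.0038,0.0007,0,-3],[0,0.0038,0.0007,0,-3],[0,0.0038,0.0007,0,-3],[0,0.0038,0.0007,0,-3],[0,0.0038,0.0007,0,-3],[0,0,0,0,0]]]'
python3 rel.py
```

```text
time: 6.43
eef_pos: [0.5818, -0.0927, 0.0632]
tcp_rot: [-0.014, 1.0, -0.001, 0.006]
contact_force: [3.6, 2.3, 1.5]
opening: 0.001
finger_force: 1.9
t 6.4333 tcp [ 0.5818 -0.0927  0.0632] yaw -178.43919603166745 q6 -1.9312805674203173 F [3.5649 2.2503 1.4989] open 0.0008780850704720065
polar r 0.07288347970415032 lever-angle 1.1591237660564315 fixture xy -0.04439949467354082 0.1012151554844658 tilt [ 0.0112 -0.0011 -0.9999]
```

```bash
python3 -m handwheel '[[[0,0.0038,0.001,0,-3],[0,0.0038,0.001,0,-3],[0,0.0038,0.001,0,-3],[0,0.003,0.0007,0,0],[0,0,0,0,0],[0,0,0,0,0]]]'
python3 rel.py
```

```text
time: 6.93
eef_pos: [0.5674, -0.0915, 0.0631]
tcp_rot: [-0.091, 0.996, -0.002, 0.005]
contact_force: [4.9, 1.5, 4.0]
opening: 0.0
finger_force: 2.6
t 6.9333 tcp [ 0.5674 -0.0915  0.0631] yaw -169.56947999641324 q6 -2.0907077128374403 F [4.8986 1.4992 4.0316] open 0.0003486283909969763
polar r 0.07229529126892308 lever-angle 1.3587895471821725 fixture xy -0.05633851376327042 0.09301940562034913 tilt [ 0.0112 -0.0026 -0.9999]
```

```bash
python3 -m handwheel '[[[0,-0.008,0,0,0],[0,-0.008,0,0,0],[0,0,0,-0.03,0],[0,0,0,-0.03,0],[0,0,0,-0.03,7.1],[0,0,0,0,7.1],[0,0,0,0,7.1],[0,0,0,0,7.1],[0,0,0,0,7.1],[0,0,0,0,7.1],[0,0,0,0,7.1],[0,0,0,0,0]]]'
python3 rel.py 0.435 -0.1214
```

```text
time: 7.93
eef_pos: [0.5784, -0.0874, 0.1479]
tcp_rot: [0.336, 0.942, -0.0, -0.001]
contact_force: [0.3, 0.1, -0.4]
opening: 0.0
finger_force: 0.0
t 7.9333 tcp [ 0.5784 -0.0874  0.1479] yaw 140.70019983389992 q6 -1.2078574452349862 F [ 0.3229  0.1385 -0.3594] open 0.0004013252594473802
polar r 0.07746466135951682 lever-angle 1.2166314844630428 fixture xy -0.05036866734584795 0.10322084905689824 tilt [-0.0022  0.0004 -1.    ]
to target in tool [ 0.0895 -0.1172  0.0003]
```

```bash
python3 -m handwheel '[[[0,0.0179,-0.0234,0,0],[0,0.0179,-0.0234,0,0],[0,0.0179,-0.0234,0,0],[0,0.0179,-0.0234,0,0],[0,0.0179,-0.0234,0,0],[0,0,0,0.03,0],[0,0,0,0.03,0],[0,0,0,0.031,0],[0,0,0,0,0],[0,0,0,0,0]]]'
python3 rel.py 0.4627 -0.1442
python3 - <<'E'
from h import *
import cv2
im=viewer.read_camera('top'); a=viewer.read_camera('side')
f=lambda i:cv2.resize(i,None,fx=3,fy=3,interpolation=cv2.INTER_CUBIC)
cv2.imwrite('pics/p3.png',np.hstack([f(im[130:270,205:335]),f(a[150:290,220:356])]))
print([(r['xy'][0]*560,r['xy'][1]*420,r['confidence']) for r in viewer.pinpoint('top','lever_grip')][:2])
E
```

```text
time: 8.77
eef_pos: [0.434, -0.121, 0.056]
tcp_rot: [0.334, 0.942, 0.0, -0.003]
contact_force: [-0.8, 0.1, 0.8]
opening: 0.002
finger_force: 0.0
t 8.7667 tcp [ 0.434 -0.121  0.056] yaw 140.9395642867395 q6 -1.3866573266674431 F [-0.7625  0.0582  0.8048] open 0.0020083159037925244
polar r 0.13841175795818772 lever-angle 2.6395525981938377 fixture xy -0.1409533091903999 -0.014224940419260215 tilt [-0.0049  0.0025 -1.    ]
to target in tool [-0.0369  0.0001 -0.0002]
[(221.312, 199.07999999999998, 0.6)]
```

View pics/p3.png

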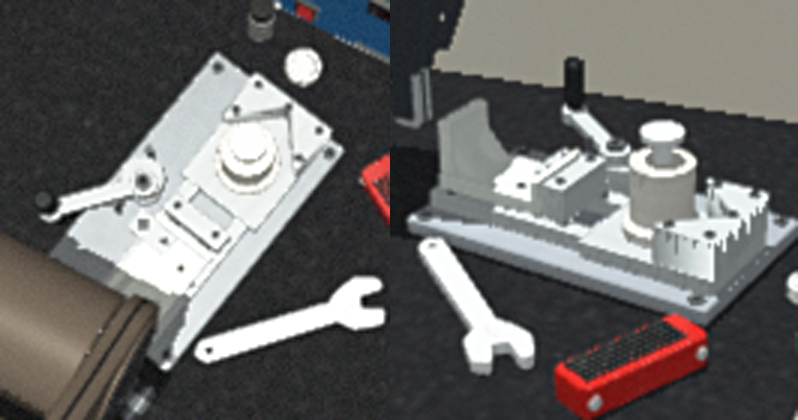

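The left panel shows the lever swung round, with the grip at about (45,203). The right panel shows the die still upright in front of the jaw, and the fingertip is behind the push plate. I'll push the slide.

```bash
python3 -m handwheel '[[[0,-0.006,0,0,0],[0,-0.006,0,0,0],[0,-0.006,0,0,0],[0,-0.004,0,0,0],[0,-0.004,0,0,0],[0,-0.004,0,0,0],[0,-0.004,0,0,0],[0,-0.004,0,0,0],[0,-0.004,0,0,0],[0,-0.004,0,0,0],[0,0,0,0,0]]]'
python3 rel.py 
python3 -m handwheel '[[[0,-0.003,0,0,0],[0,-0.003,0,0,0],[0,-0.003,0,0,0],[0,-0.003,0,0,0],[0,-0.003,0,0,0],[0,0,0,0,0]]]'
python3 rel.py
```

```text
time: 9.83
eef_pos: [0.4717, -0.1515, 0.0572]
tcp_rot: [0.335, 0.942, -0.0, 0.001]
contact_force: [-1.1, -0.6, -0.2]
opening: -0.005
finger_force: 0.3
t 9.8333 tcp [ 0.4717 -0.1515  0.0572] yaw 140.81676157208042 q6 -1.4025808789923508 F [-1.1224 -0.6368 -0.1998] open -0.005131954804387174
polar r 0.0947070923571836 lever-angle 2.8234160379742557 fixture xy -0.09245676100936781 -0.01394031068846513 tilt [ 0.0009 -0.0007 -1.    ]
time: 10.33
eef_pos: [0.4829, -0.1606, 0.0571]
tcp_rot: [0.335, 0.942, -0.0, 0.0]
contact_force: [-3.2, 0.2, -0.0]
opening: -0.0
finger_force: 1.1
t 10.3333 tcp [ 0.4829 -0.1606  0.0571] yaw 140.8263770125947 q6 -1.4075517412920016 F [-3.1748  0.1599 -0.027 ] open -0.0002103051845057819
polar r 0.08274994926860176 lever-angle 2.9154028197252684 fixture xy -0.07799165140273676 -0.013918016534042458 tilt [ 0.     -0.0002 -1.    ]
```

```bash
python3 -m handwheel '[[[0,-0.002,0,0,0],[0,-0.002,0,0,0],[0,-0.002,0,0,0],[0,0,0,0,0],[0,0,0,0,0]]]'
python3 rel.py 
python3 -m handwheel '[[[0,-0.001,0,0,0],[0,-0.001,0,0,0],[0,-0.001,0,0,0],[0,0,0,0,0],[0,0,0,0,0]]]'
python3 rel.py
```

```text
time: 10.75
eef_pos: [0.4872, -0.1641, 0.0572]
tcp_rot: [0.335, 0.942, -0.0, -0.0]
contact_force: [-4.0, 0.8, 0.4]
opening: 0.001
finger_force: 1.6
t 10.75 tcp [ 0.4872 -0.1641  0.0572] yaw 140.838347526007 q6 -1.4094227185776271 F [-4.0357  0.8171  0.382 ] open 0.0010441268831626739
polar r 0.07844413147340563 lever-angle -3.3252667909372287 fixture xy -0.07248972020783942 -0.013941069684260541 tilt [-0.0005 -0.0001 -1.    ]
time: 11.17
eef_pos: [0.4879, -0.1648, 0.0571]
tcp_rot: [0.335, 0.942, 0.001, -0.003]
contact_force: [-8.5, 3.5, 5.7]
opening: 0.006
finger_force: 4.5
t 11.1667 tcp [ 0.4879 -0.1648  0.0571] yaw 140.84357770025616 q6 -1.410276039933216 F [-8.548   3.4922  5.6787] open 0.0063386107833378015
polar r 0.07769719109158246 lever-angle -3.3164889213332387 fixture xy -0.07147724700957504 -0.013990386788732274 tilt [-0.0052  0.003  -1.    ]
```

```bash
python3 -m handwheel '[[[0,-0.001,0,0,0],[0,-0.001,0,0,0],[0,-0.001,0,0,0],[0,0,0,0,0],[0,0,0,0,0],[0,0,0,0,0]]]'
python3 rel.py 
python3 - <<'E'
from h import *
import cv2
im=viewer.read_camera('top'); a=viewer.read_camera('side')
f=lambda i:cv2.resize(i,None,fx=3,fy=3,interpolation=cv2.INTER_CUBIC)
cv2.imwrite('pics/p4.png',np.hstack([f(im[130:270,205:335]),f(a[150:290,220:356])]))
E
```

```text
time: 11.67
eef_pos: [0.4887, -0.1654, 0.0571]
tcp_rot: [0.335, 0.942, 0.001, -0.006]
contact_force: [-13.5, 7.1, 12.0]
opening: -0.001
finger_force: 7.6
t 11.6667 tcp [ 0.4887 -0.1654  0.0571] yaw 140.8554507392911 q6 -1.411210286043284 F [-13.5066   7.0902  12.0256] open -0.0009635588724829337
polar r 0.07696038138278184 lever-angle -3.307922630298253 fixture xy -0.07048689355975112 -0.01402000742212484 tilt [-0.01    0.0061 -0.9999]
```

View pics/p4.png

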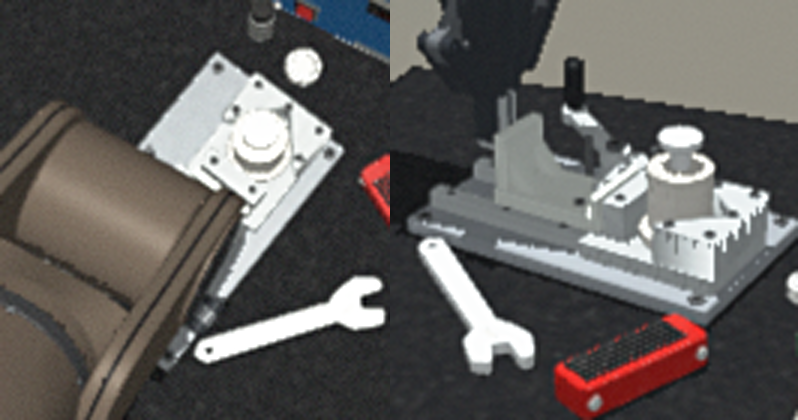

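The die now sits in the V, with about 15 N of horizontal push and the jaw against it. I'll push slightly more, then back off, lift and go to the lever's other side.

```bash
python3 -m handwheel '[[[0,-0.001,0,0,0],[0,-0.001,0,0,0],[0,0,0,0,0],[0,0,0,0,0]]]'
python3 rel.py | head -1
python3 -m handwheel '[[[0,0.006,0,0,0],[0,0.01,0,0,0],[0,0.012,0,0,0],[0,0,0,-0.03,0],[0,0,0,-0.03,0],[0,0,0,-0.03,-6.9],[0,0,0,0,-6.9],[0,0,0,0,-6.9],[0,0,0,0,-6.9],[0,0,0,0,-6.9],[0,0,0,0,-6.9],[0,0,0,0,-6.9]]]'
python3 -m handwheel '[[[0,0,0,0,-6.9],[0,0,0,0,-6.9],[0,0,0,0,0]]]'
python3 rel.py 0.510 -0.1043
```

```text
time: 12.1
eef_pos: [0.4892, -0.1658, 0.0569]
tcp_rot: [0.335, 0.942, 0.002, -0.007]
contact_force: [-16.5, 8.5, 14.0]
opening: -0.002
finger_force: 9.3
t 12.1 tcp [ 0.4892 -0.1658  0.0569] yaw 140.8563550411913 q6 -1.4118107317579167 F [-16.5234   8.5453  14.0317] open -0.002068375300820431
time: 13.1
eef_pos: [0.4731, -0.1519, 0.1482]
tcp_rot: [-0.083, 0.997, -0.001, 0.002]
contact_force: [-0.5, 0.1, 0.2]
opening: 0.002
finger_force: 0.0
time: 13.35
eef_pos: [0.473, -0.1519, 0.1481]
tcp_rot: [-0.2, 0.98, -0.001, 0.002]
contact_force: [-0.2, 0.8, 0.4]
opening: 0.001
finger_force: 0.0
t 13.35 tcp [ 0.473  -0.1519  0.1481] yaw -156.9518131745121 q6 -2.488741842678203 F [-0.1802  0.8173  0.4283] open 0.0007747433681497165
polar r 0.09339528524597598 lever-angle 2.825820468452288 fixture xy -0.09122320616022152 -0.01343999387572832 tilt [ 0.0041 -0.0018 -1.    ]
to target in tool [-0.0527  0.0293  0.0001]
```

```bash
python3 -m handwheel '[[[0,-0.0176,0.0098,0,0],[0,-0.0176,0.0098,0,0],[0,-0.0176,0.0098,0,0],[0,0,0,0.03,0],[0,0,0,0.03,0],[0,0,0,0.026,0],[0,0,0,0,0],[0,0,0,0,0]]]'
python3 rel.py 0.5466 -0.0943
python3 - <<'E'
from h import *
import cv2
im=viewer.read_camera('top'); a=viewer.read_camera('side')
f=lambda i:cv2.resize(i,None,fx=3,fy=3,interpolation=cv2.INTER_CUBIC)
cv2.imwrite('pics/p5.png',np.hstack([f(im[130:270,205:335]),f(a[150:290,220:356])]))
E
```

```text
time: 14.02
eef_pos: [0.5085, -0.1034, 0.0605]
tcp_rot: [-0.198, 0.98, 0.001, -0.001]
contact_force: [-0.2, 0.2, -0.2]
opening: 0.003
finger_force: 0.0
t 14.0167 tcp [ 0.5085 -0.1034  0.0605] yaw -157.17906629765895 q6 -2.3656872284350623 F [-0.1997  0.1896 -0.1594] open 0.0030166058279252946
polar r 0.08307451806220234 lever-angle 2.140745488868438 fixture xy -0.09435286878313445 0.04654267272876602 tilt [-0.0015  0.0008 -1.    ]
to target in tool [-0.0386 -0.0063 -0.    ]
```

View pics/p5.png

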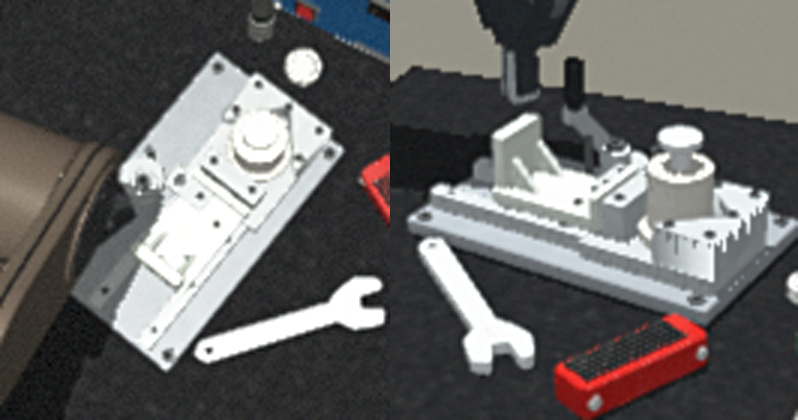

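The slide stayed forward with the die in the V, and the fingertip is behind the lever. I'll swing it back.

```bash
python3 -m handwheel '[[[0,-0.009,-0.003,0,0],[0,-0.009,-0.003,0,0],[0,-0.0038,0.0004,0,3],[0,-0.0038,0.0004,0,3],[0,-0.0038,0.0004,0,3],[0,-0.0038,0.0004,0,3],[0,-0.0038,0.0004,0,3],[0,-0.0038,0.0004,0,3],[0,-0.0038,0.0004,0,3],[0,-0.0038,0.0004,0,3],[0,0,0,0,0]]]'
python3 rel.py
```

```text
time: 15.03
eef_pos: [0.5579, -0.0932, 0.0628]
tcp_rot: [0.01, 1.0, -0.001, 0.0]
contact_force: [-3.0, -0.6, 1.7]
opening: -0.004
finger_force: 1.3
t 15.0333 tcp [ 0.5579 -0.0932  0.0628] yaw 178.89465927385635 q6 -1.8952101456757495 F [-2.9828 -0.6264  1.6768] open -0.004043600342352247
polar r 0.07098373139289572 lever-angle 1.4916215684439378 fixture xy -0.062570620297718 0.08571905985650886 tilt [ 0.0004 -0.0012 -1.    ]
```

```bash
python3 -m handwheel '[[[0,-0.0038,0.0004,0,3],[0,-0.0038,0.0004,0,3],[0,-0.0038,0.0004,0,3],[0,-0.0038,0.0004,0,3],[0,-0.0038,0.0004,0,3],[0,-0.0038,0.0004,0,3],[0,-0.0038,0.0004,0,3],[0,-0.0038,0.0004,0,3],[0,-0.0038,0.0004,0,3],[0,-0.0038,0.0004,0,3],[0,-0.0038,0.0004,0,3],[0,0,0,0,0]]]'
python3 rel.py
```

```text
time: 16.03
eef_pos: [0.5978, -0.0998, 0.062]
tcp_rot: [0.293, 0.956, 0.0, -0.001]
contact_force: [-3.2, 1.1, 1.6]
opening: -0.001
finger_force: 1.7
t 16.0333 tcp [ 0.5978 -0.0998  0.062 ] yaw 145.92624911035537 q6 -1.3089827676747967 F [-3.2096  1.1359  1.5516] open -0.0014145555382701707
polar r 0.07164304771387882 lever-angle 0.9163012397179717 fixture xy -0.027486435680096462 0.10589030477655732 tilt [-0.001   0.0005 -1.    ]
```

```bash
python3 -m handwheel '[[[0,-0.0038,0.0004,0,3],[0,-0.0038,0.0004,0,3],[0,-0.0038,0.0004,0,3],[0,-0.0038,0.0004,0,3],[0,-0.0038,0.0004,0,3],[0,-0.0038,0.0004,0,3],[0,-0.0038,0.0004,0,3],[0,-0.0038,0.0004,0,3],[0,-0.0038,0.0004,0,3],[0,-0.0038,0.0004,0,3],[0,0,0,0,0]]]'
python3 rel.py
```

```text
time: 16.95
eef_pos: [0.6255, -0.1242, 0.0615]
tcp_rot: [0.53, 0.848, 0.0, -0.001]
contact_force: [-3.6, 1.4, 1.8]
opening: -0.004
finger_force: 1.8
t 16.95 tcp [ 0.6255 -0.1242  0.0615] yaw 115.9257791113849 q6 -0.8087780167238313 F [-3.5788  1.4312  1.7687] open -0.004369792493759334
polar r 0.07177763042515668 lever-angle 0.39629899764284526 fixture xy 0.009358042175420668 0.1044906918935066 tilt [-0.002   0.0021 -1.    ]
```

```bash
python3 -m handwheel '[[[0,-0.0038,0.0004,0,3],[0,-0.0038,0.0004,0,3],[0,-0.002,0.0003,0,1],[0,-0.002,0.0003,0,0],[0,0,0,0,0],[0,0,0,0,0]]]'
python3 rel.py
python3 -m handwheel '[[[0,-0.001,0,0,0],[0,-0.001,0,0,0],[0,-0.001,0,0,0],[0,0,0,0,0],[0,0,0,0,0]]]'
python3 rel.py
```

```text
time: 17.45
eef_pos: [0.6299, -0.1319, 0.0613]
tcp_rot: [0.581, 0.814, 0.001, -0.004]
contact_force: [-7.4, 7.6, 4.4]
opening: 0.001
finger_force: 5.1
t 17.45 tcp [ 0.6299 -0.1319  0.0613] yaw 109.02350822952717 q6 -0.6999782596961475 F [-7.3823  7.5994  4.3563] open 0.0012869063901607188
polar r 0.07180654301325624 lever-angle 0.27321396664646547 fixture xy 0.017623657253889646 0.10138164171910458 tilt [-0.0059  0.0065 -1.    ]
time: 17.87
eef_pos: [0.63, -0.132, 0.0612]
tcp_rot: [0.581, 0.814, 0.002, -0.007]
contact_force: [-9.4, 14.4, 8.4]
opening: -0.003
finger_force: 8.6
t 17.8667 tcp [ 0.63   -0.132   0.0612] yaw 109.00954994008771 q6 -0.7036257067483672 F [-9.4305 14.3721  8.4161] open -0.0034416393476877534
polar r 0.07176928047597121 lever-angle 0.2707980858779486 fixture xy 0.01776621211181851 0.10127607223227725 tilt [-0.0091  0.0114 -0.9999]
```

The lever is firmly on its locked stop: the TCP is stalled at 0.271 rad, which puts the grip at about 0. I'll back off, lift clear and check.

```bash
python3 -m handwheel '[[[0,0.008,0,0,0],[0,0.012,0,0,0],[0,0,0,-0.03,0],[0,0,0,-0.03,0],[0,0,0,-0.04,0],[0,0.04,0,0,0],[0,0.04,0,0,0],[0,0.04,0,0,0],[0,0,0,0,0]]]'
python3 rel.py
python3 - <<'E'
from h import *
import cv2
im=viewer.read_camera('top'); a=viewer.read_camera('side')
for n in('lever_grip','cam_pivot'):print([(r['xy'][0]*560,r['xy'][1]*420,r['confidence']) for r in viewer.pinpoint('side',n)][:2])
f=lambda i:cv2.resize(i,None,fx=3,fy=3,interpolation=cv2.INTER_CUBIC)
cv2.imwrite('pics/p6.png',np.hstack([f(im[130:270,205:335]),f(a[150:290,220:356])]))
P=[.5521,-.1992,-.6854]; piv=np.array([.5656,-.1638])
for L in (0,.1,.2):
    q=P[2]+.873+L; print(L,proj('side',[*(piv+.072*np.array([np.cos(q),np.sin(q)])),.068]))
E
```

```text
time: 18.62
eef_pos: [0.5855, 0.0001, 0.1618]
tcp_rot: [0.579, 0.815, 0.001, -0.0]
contact_force: [-0.4, -0.1, -0.5]
opening: 0.002
finger_force: 0.0
t 18.6167 tcp [0.5855 0.0001 0.1618] yaw 109.26730203047273 q6 -0.5115762661780056 F [-0.379  -0.0884 -0.5263] open 0.0023117473336869416
polar r 0.16506906808584923 lever-angle 1.2621868369728728 fixture xy -0.10025194980135274 0.17542003461876718 tilt [ 0.001   0.0023 -1.    ]
[(329.784, 186.186, 0.76), (290.416, 228.186, 0.62)]
[(295.176, 201.516, 0.76)]
0 (np.float64(328.45237226859535), np.float64(184.6122312839544))
0.1 (np.float64(326.87669174934183), np.float64(183.28132955520618))
0.2 (np.float64(325.0049190717056), np.float64(182.02961397457963))
```

View pics/p6.png

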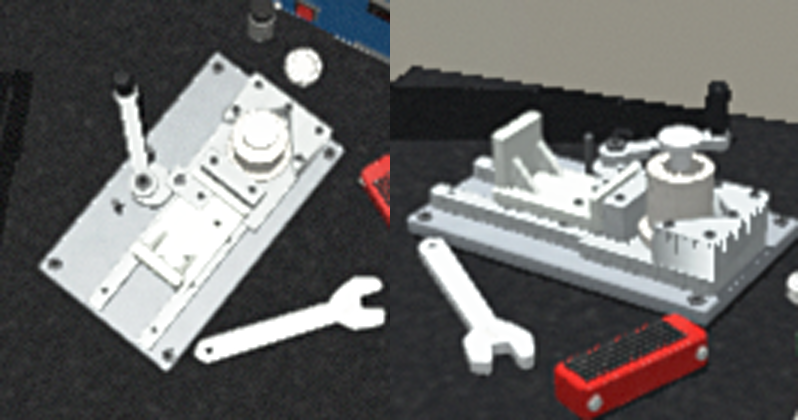

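The lever is at its locked stop: the grip shows at (330,186) in the side view, and 0 rad predicts (328,185). The die stands upright in the V with the jaw against it, the bystanders haven't moved and the robot is clear.

```bash
python3 -c "
from plant import sign_off
print(sign_off())"
```

```text
the job is handed in; nothing more can be done
None
```

The job is handed in: in the last pictures the lever was at its locked stop, the die upright and home in the V with the jaw against it, the bystanders unmoved and the arm clear. The final cam and jaw forces could not be measured, and `sign_off` returned no verdict.

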